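Index the blank three divisions under the bench drill and hold it there

TASK

The brass blank on the dividing table needs its next hole, three divisions on. Swing the clear guard fully round in front of the work until it meets its stop, then turn the black bar knob clockwise (seen from above) three clicks, pausing at each stop to feel it drop in and not running past the third. Finish while still gripping the knob at that third stop, and keep hold of it so the hole can be drilled; leave the things lying about on the bench where they are.

Things in the scene. Friction and masses are not known exactly. Their poses are not given: they have to be found in the camera images.
- drill_stand: fixed bench drill stand, a grey dividing table bolted across its base. Origin at bench level midway between the two spindles; x away from the robot at yaw 0, y left. In this frame (mm): bar knob axis (0, -85), work table (0, 85), drill body 55 thick at (43, 85), its bit down to 86 high, column (145, 85) up to 455 high, feed lever ball (90, 140) at 320 high. Grey casting: 84 wide, top at 40.
- work_table: the turning work table with a 100 mm brass blank clamped on it by a nut, under the drill bit; origin on its axis 48 mm above the bench, the blank's top at 65 mm. It turns with the bar knob, one to one.
- knob_grip (a point): grip point of the black bar knob, on its upright axis, 92 mm above the bench; turns with it. The bar is 58 mm long (x), 15 mm thick (y), from 77 to 103 mm high, on a 32 mm hub over a 62 mm dial whose top is at 64 mm. A white line marks the end nearer the robot at the start. Under the dial a notched plate, 84 mm across; 75 mm from the axis, towards the work table, a 66 mm high roller housing.
- bar_knob (a joint): angle of the bar knob (rad): 0 at the stop where it rests at the start, growing clockwise seen from above. 18 stops a turn, a click every 20 degrees (0.349 rad); the third stop is at 60 degrees (1.047 rad). Between stops a sprung roller climbs a tooth: it resists with about 0.15 Nm up to halfway, then pulls the knob on into the next notch. It holds lightly in a notch and does not lock.
- guard (a joint): swing angle of the clear guard (rad): 0 = closed, against its stop, square in front of the work table; it starts open, 0.8 to 1.25. Growing = opening: its free edge swings away from the work, towards the robot side. It turns stiffly (0.06 Nm) and stays where it is left.
- guard_knob (a point): middle of the guard's black handle: an upright cylinder, 16 mm diameter, 34 mm long, on top of the guard's frame, 90 mm from the hinge axis. This point is 153 mm above the bench; the handle runs from 136 to 170 mm. The guard is a clear panel in a thin aluminium frame, 106 mm wide from hinge to free edge, from 54 to 129 mm above the bench.
- guard_hinge (a point): a point on the guard's upright hinge axis, at the height of the middle of its handle, 153 mm above the bench. Swinging the handle counter-clockwise seen from above about this point closes the guard.
- oil_bottle: small upright brown glass oil bottle, 40 mm diameter, 85 mm high, beside the knob end of the dividing table; origin at the centre of its underside
- brush: bench brush lying on the table in front of the dividing table, 160 mm long; origin under its middle, x along its length
- bench_block: square polished steel bench block, 60 x 60 x 20 mm, behind the knob end; origin at the centre of its underside
- hammer: small hammer lying on the table to the right, 220 mm long; origin under its middle, x along the handle
- bead_bowl: white ceramic bowl of beads, 110 mm across, 45 mm high, on the left; origin at the centre of its underside
- bur_stand: three-tiered round wooden bur stand full of burs, 150 mm across, 110 mm high, on the left; origin at the centre of its underside
- pliers: pliers with black handles lying on the right, 140 mm long; origin at table level near the rivet, x along them towards the jaws

How it is judged:
By the outcome, as a careful person would: the job done as asked, in the order asked, and still so for the second after the job is handed in, while the arm keeps its last pose, push and grip.
It also fails if it takes over 48 s, if anything falls off the work surface, if the arm or the gripper's body presses on something with over 40 N, if the wrist force passes 120 N, or if a joint passes its speed limit or range.

ROBOT

A 6-joint arm with a two-finger parallel gripper is mounted at the origin on the work surface. World frame = base frame: x ahead of the robot, y to its left, z up, the work surface at z = 0. Lengths are in m, angles in rad, forces in N, time in s.
With the tool pointing down it reaches from about 0.3 to 0.75 m from the base axis. Payload 8.5 kg.
Tool frame: the origin (TCP) lies on the centre line of the jaws, within the pads' length; the fingertips stand 17 mm ahead of it and the grasp point (between the pads) lies 2 mm behind it; z points along the fingers, y is the line along which they close (so a half turn about z gives the same grasp; the last joint's range is limited). The gripper opens to 88 mm and grips with 3 to 60 N. Pads are 18 mm wide; open, the fingers measure 123 mm over their backs; the gripper's body (75 mm by 187 mm) begins 45 mm behind the grasp point.
Start: joints at [-1.455, 0.381, 1.297, -0, 1.464, -0.215], TCP at [0.179, -0.52, 0.224] pointing down, gripper open.
Joint ranges: [-3.11, 3.11], [-0.89, 2.33], [0.22, 2.48], [-1.42, 4.56], [0.17, 2.85], [-2.88, 2.88]. Speed limits (rad/s): [2.39, 2.39, 3.14, 3.14, 3.14, 3.14].

INTERFACE

Orientations are given as a unit quaternion [w, x, y, z].
In Python, from station import robot gives the robot as it stands.
- The arm moves only by the tool apply_moves, never from a script. Its argument "targets" is a list of rows, each an object with "translation": the shift along the tool's x, y, z as a fraction of full scale, a list of three; "angular": the turn, a rotation vector about the tool's x, y, z as a fraction of full scale, a list of three; "hand": the closure, from 0 (fully open) to 1 (shut). A call has 1 to 8 rows; each row is the pose to reach, as a shift and turn from the pose commanded when the call began, along the tool's axes at that moment; what a row does not reach only later rows make up. Full scale, the value 1, is 100 mm for a shift and 30 degrees for a turn. A row lasts 1/12 s, in which the tool goes at most 41.7 mm and 7.16 degrees, less where a joint would pass 70% of its speed; a pose out of reach is approached as far as the arm can. A call with a number of a shift or a turn outside -1 to 1 is refused whole. A call with a gripper value outside its range is refused whole. The fingers move at their own pace and stop on an object; the grip force is fixed at half the most. Time passes only in rows, so rows that repeat a pose let the fingers close. It gives the time, the measured TCP pose, the force, the opening and the grip force at its end, in the units of the state.
- robot.state(): the state, without advancing time (a new reading comes with each control period).
- robot.get_image(name): name is "scene" or "side" or "wrist"; returns the picture (480x640x3 uint8, red, green, blue); there is no depth.
- robot.camera_info(name): a dict with "intrinsics" (3x3 intrinsics, pixels), "k1" (the pictures are not rectified: a ray, as slopes to the right and down, at radius r is drawn at 1 + k1 r^2 times it, then the intrinsics apply), "cam_to_world" (4x4, takes a point from camera to world coordinates); the wrist camera has in their place "hand_eye" (4x4, takes a point from camera to tool coordinates, whose origin is the TCP and whose axes are the flange's). Camera axes: x right, y down, z forward; pixel columns grow to the right and rows downward; lengths in m; the calibration is good to about 2 mm. A picture is of the moment at which its call begins: read the wrist's pose just before it. camera_info takes no time and is no camera call.
- robot.close_job(): hands the job in; it is judged then, once.
Trained networks look in the newest picture that a camera, given by its name, has taken for a name from the list of things; names that differ only in an ending like _2 or _b are one class to them, and where a whole thing is asked for, a point or a joint stands for the part that bears it (a point fixed in the world has none). Each returns a list of dicts, best first, with "score" (0 to 1); they miss things now and then, are a little off and sometimes report something else, mostly with a low value. They report only what shows in the picture. A call takes as long as a camera call.
- robot.search_frame(query, camera): "centre" ([x, y, z] in m, in world coordinates, good to about 4 mm: the middle of the surface that is visible of it).
The state is a dict: "t": time; "q": joint angles; "joint_vel": joint speeds; "effort": joint torques, N m; "position": TCP position; "eef_rot": TCP orientation; "wrist_force": force on the tool from outside, world axes, zero at the start; "torque": the same for the moment, N m; "gripper_width": opening from 0.0 (shut) to 1.0 (fully open); "gripper_force": force on a finger pad.
Only numpy, scipy, OpenCV 4.12 (cv2) and the standard library are available. Lean on these libraries where they do the work, as an engineer would, in place of code of your own. Each camera call takes 0.05 s, during which the arm holds its last target. There are 200 camera calls.

## Working session

There is one attempt and no reset: what is moved stays moved. The work goes in short steps, Python scripts to look and compute and a tool call to move; the robot and the scene stay as the last step left them, time stands still between calls to the robot, and variables do not carry over. Pictures are saved under pics/ and viewed, at most 10 in all, crops included, and the job is handed in when it is done.

Besides the shell and the picture viewer there is one more tool, called after ">>>" as name([rows], argument=value, ...), one row to a line, values as JSON. apply_moves: Moves the arm, as the interface text tells. Shift numbers are shares of 100 mm and turn numbers shares of 30 degrees, none past 1 either way. Its arguments: {"type":"object","properties":{"targets":{"type":"array"}},"required":["targets"]}

```bash
mkdir -p pics; ls; python3 - <<'E'
from station import robot
import cv2,numpy as np
for c in ("scene","side"):
    im=robot.get_image(c); cv2.imwrite(f"pics/{c}0.png",im[:,:,::-1])
    i=robot.camera_info(c); print(c,np.round(i["intrinsics"],1).tolist(),i["k1"],np.round(i["cam_to_world"],4).tolist())
    for n in ("drill_stand","work_table","knob_grip","guard_knob","guard","oil_bottle","bench_block"):
        r=robot.search_frame(n,c); print(n,[(np.round(d["centre"],3).tolist(),round(d["score"],2)) for d in r[:2]])
print(robot.state())
print(robot.camera_info("wrist"))
E
```

```text
pics
scene [[459.9, 0.0, 309.3], [0.0, 459.9, 240.7], [0.0, 0.0, 1.0]] -0.023002439078932766 [[0.7889, 0.4523, -0.4159, 1.102], [0.6144, -0.5909, 0.5229, -0.6827], [-0.0092, -0.668, -0.7441, 1.0513], [0.0, 0.0, 0.0, 1.0]]
drill_stand [([0.672, 0.015, 0.074], 0.9), ([0.714, -0.174, 0.02], 0.66)]
work_table []
knob_grip [([0.602, -0.136, 0.059], 0.9)]
guard_knob [([0.5, 0.078, 0.104], 0.65)]
guard [([0.606, -0.137, 0.058], 0.75), ([0.499, 0.082, 0.1], 0.57)]
oil_bottle [([0.498, 0.081, 0.102], 0.65), ([0.713, -0.173, 0.02], 0.64)]
bench_block [([0.714, -0.173, 0.023], 0.91)]
side [[597.1, 0.0, 319.3], [0.0, 597.1, 236.9], [0.0, 0.0, 1.0]] -0.16327696371080389 [[-0.8237, -0.3093, 0.4752, -0.0406], [-0.5667, 0.425, -0.7058, 0.9174], [0.0164, -0.8507, -0.5253, 0.8287], [0.0, 0.0, 0.0, 1.0]]
drill_stand [([0.649, 0.06, 0.103], 0.65), ([0.568, -0.369, 0.014], 0.48)]
work_table [([0.612, 0.05, 0.064], 0.86)]
knob_grip [([0.583, -0.123, 0.065], 0.97)]
guard_knob [([0.495, 0.08, 0.098], 0.72), ([0.648, 0.06, 0.103], 0.29)]
guard [([0.495, 0.08, 0.097], 0.9)]
oil_bottle [([0.617, -0.237, 0.054]
[... 631 characters left out ...]
77, -0.06416157,  0.24185582]), 'torque': array([ 0.0252947 , -0.032903  , -0.01171882]), 'gripper_force': 0.0, 'gripper_width': 1.0003415610620607}
{'intrinsics': array([[409.81945927,   0.        , 323.84473816],
       [  0.        , 409.81945927, 235.92633642],
       [  0.        ,   0.        ,   1.        ]]), 'k1': -0.09331156029276898, 'hand_eye': array([[ 6.50689702e-04, -9.63872725e-01, -2.66362435e-01,
         6.80925296e-02],
       [ 9.99999776e-01,  5.85535040e-04,  3.24025802e-04,
         8.24425161e-04],
       [-1.56355094e-04, -2.66362586e-01,  9.63872890e-01,
        -1.60473631e-01],
       [ 0.00000000e+00,  0.00000000e+00,  0.00000000e+00,
         1.00000000e+00]])}
```

View pics/scene0.png

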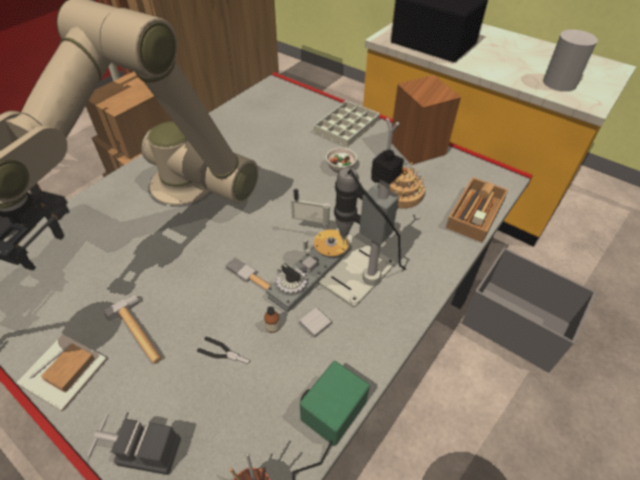

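View pics/side0.png

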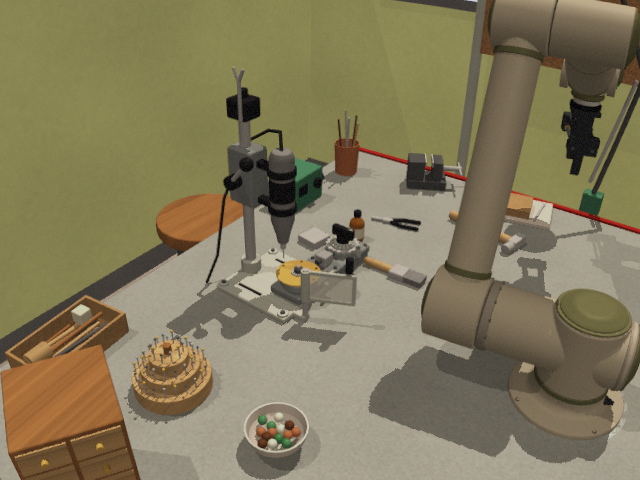

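Scene: the guard handle is near (296,195), the bar knob near (291,272), the brass blank at (331,242). Side: the handle is near (350,266), the hinge post near (306,290), the knob near (343,233). I'll zoom both into one picture.

```bash
python3 - <<'E'
import cv2,numpy as np
a=cv2.imread("pics/scene0.png")[170:320,240:370]; b=cv2.imread("pics/side0.png")[200:350,250:380]
f=lambda x:cv2.resize(x,None,fx=3.07,fy=3.07,interpolation=cv2.INTER_CUBIC)
cv2.imwrite("pics/z.png",np.hstack([f(a),f(b)])); print(f(a).shape)
E
```

```text
(460, 399, 3)
```

View pics/z.png

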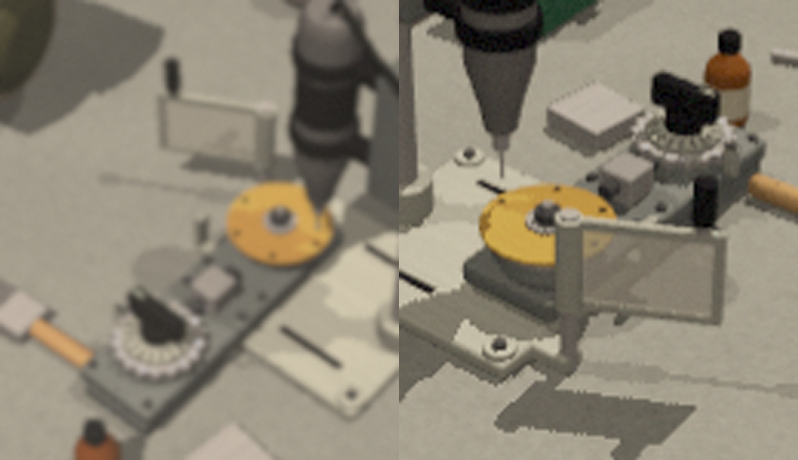

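Left crop (scene): handle at (172,77), post top at (265,106), blank centre at (280,221), bar centre at (157,312). Right crop (side): handle at (306,202), post top at (169,216), blank centre at (150,222), bar centre at (286,100).

```bash
cat > h.py <<'E'
from station import robot
import numpy as np, cv2
from scipy.spatial.transform import Rotation as R
def T_of(c,st=None):
    i=robot.camera_info(c)
    if "cam_to_world" in i: return i,np.array(i["cam_to_world"])
    T=np.eye(4); w,x,y,z=st["eef_rot"]; T[:3,:3]=R.from_quat([x,y,z,w]).as_matrix(); T[:3,3]=st["position"]
    return i,T@np.array(i["hand_eye"])
def ray(c,uv,st=None):
    i,T=T_of(c,st)
    s=cv2.undistortPoints(np.array([[uv]],float),np.array(i["intrinsics"]),np.array([i["k1"],0,0,0.]))[0,0]
    d=T[:3,:3]@np.array([s[0],s[1],1]); return T[:3,3],d/np.linalg.norm(d)
def atz(c,uv,z,st=None):
    o,d=ray(c,uv,st); return o+d*(z-o[2])/d[2]
def tri(*rays):
    A=0;b=0
    for o,d in rays:
        P=np.eye(3)-np.outer(d,d); A=A+P; b=b+P@o
    p=np.linalg.solve(A,b); return p,[np.linalg.norm((np.eye(3)-np.outer(d,d))@(p-o)) for o,d in rays]
E
python3 - <<'E'
from h import *
np.set_printoptions(precision=4,suppress=True)
P=dict(handle=((172,77),(306,202),.153),post=((265,106),(169,216),.13),blank=((280,221),(150,222),.065),bar=((157,312),(286,100),.103))
for n,(a,b,z) in P.items():
    a=(240+a[0]/3.07,170+a[1]/3.07); b=(250+b[0]/3.07,200+b[1]/3.07)
    print(n,*tri(ray("scene",a),ray("side",b)),atz("scene",a,z),atz("side",b,z))
E
```

```text
handle [0.4599 0.0647 0.1527] [np.float64(0.0009107298656274868), np.float64(0.0009107298656274926)] [0.4609 0.0649 0.153 ] [0.4591 0.0644 0.153 ]
post [0.5404 0.1046 0.1314] [np.float64(0.00024846391517068385), np.float64(0.0002484639151706453)] [0.5397 0.1059 0.13  ] [0.5413 0.1028 0.13  ]
blank [0.6029 0.0432 0.0659] [np.float64(0.0017164863553105598), np.float64(0.0017164863553105422)] [0.6038 0.0449 0.065 ] [0.6022 0.0412 0.065 ]
bar [ 0.5934 -0.1239  0.0902] [np.float64(0.0010681074785969255), np.float64(0.0010681074785966846)] [ 0.6011 -0.1308  0.103 ] [ 0.5816 -0.1066  0.103 ]
```

>>> apply_moves([
  {"translation":[0.65,-0.66,0],"angular":[0,0,-0.753],"hand":0.5},
  {"translation":[0.65,-0.66,0],"angular":[0,0,-0.753],"hand":0.5},
  {"translation":[0.65,-0.66,0],"angular":[0,0,-0.753],"hand":0.5},
  {"translation":[0.65,-0.66,0],"angular":[0,0,-0.753],"hand":0.5},
])

```text
t: 1.13
position: [0.2197, -0.4346, 0.2243]
eef_rot: [0.0, 0.934, 0.358, 0.0]
wrist_force: [0.2, -0.5, 1.0]
gripper_width: 0.721
gripper_force: 0.0
```

>>> apply_moves([
  {"translation":[0.85,-0.36,0],"angular":[0,0,-0.753],"hand":0.5},
  {"translation":[0.85,-0.36,0],"angular":[0,0,-0.753],"hand":0.5},
  {"translation":[0.85,-0.36,0],"angular":[0,0,-0.753],"hand":0.5},
  {"translation":[0.85,-0.36,0],"angular":[0,0,-0.753],"hand":0.5},
])

```text
t: 1.47
position: [0.259, -0.3525, 0.2241]
eef_rot: [0.0, 0.846, 0.533, -0.0]
wrist_force: [0.2, -0.2, 0.1]
gripper_width: 0.5
gripper_force: 0.0
```

>>> apply_moves([
  {"translation":[0.93,0,0],"angular":[0,0,-0.753],"hand":0.5},
  {"translation":[0.93,0,0],"angular":[0,0,-0.753],"hand":0.5},
  {"translation":[0.93,0,0],"angular":[0,0,-0.753],"hand":0.5},
  {"translation":[0.93,0,0],"angular":[0,0,-0.753],"hand":0.5},
])

```text
t: 1.8
position: [0.2996, -0.2696, 0.224]
eef_rot: [0.0, 0.726, 0.687, -0.0]
wrist_force: [0.2, -0.4, 0.2]
gripper_width: 0.5
gripper_force: 0.0
```

>>> apply_moves([
  {"translation":[0.86,0.35,0],"angular":[0,0,-0.753],"hand":0.5},
  {"translation":[0.86,0.35,0],"angular":[0,0,-0.753],"hand":0.5},
  {"translation":[0.86,0.35,0],"angular":[0,0,-0.753],"hand":0.5},
  {"translation":[0.86,0.35,0],"angular":[0,0,-0.753],"hand":0.5},
])

```text
t: 2.13
position: [0.3397, -0.1862, 0.2239]
eef_rot: [0.0, 0.578, 0.816, -0.0]
wrist_force: [-0.6, -0.9, 0.5]
gripper_width: 0.502
gripper_force: 0.0
```

>>> apply_moves([
  {"translation":[0.66,0.65,0],"angular":[0,0,-0.753],"hand":0.5},
  {"translation":[0.66,0.65,0],"angular":[0,0,-0.753],"hand":0.5},
  {"translation":[0.66,0.65,0],"angular":[0,0,-0.753],"hand":0.5},
  {"translation":[0.66,0.65,0],"angular":[0,0,-0.753],"hand":0.5},
])

```text
t: 2.47
position: [0.3794, -0.1027, 0.2237]
eef_rot: [0.0, 0.408, 0.913, -0.0]
wrist_force: [-1.3, -1.0, -0.2]
gripper_width: 0.499
gripper_force: 0.0
```

>>> apply_moves([
  {"translation":[0.36,0.86,0],"angular":[0,0,-0.753],"hand":0.5},
  {"translation":[0.36,0.86,0],"angular":[0,0,-0.753],"hand":0.5},
  {"translation":[0.36,0.86,0],"angular":[0,0,-0.753],"hand":0.5},
  {"translation":[0.36,0.86,0],"angular":[0,0,-0.753],"hand":0.5},
])

```text
t: 2.8
position: [0.4196, -0.0187, 0.2236]
eef_rot: [0.0, 0.222, 0.975, -0.0]
wrist_force: [0.2, -0.4, -0.1]
gripper_width: 0.502
gripper_force: 0.0
```

>>> apply_moves([
  {"translation":[0,0.92,0],"angular":[0,0,-0.753],"hand":0.5},
  {"translation":[0,0.92,0],"angular":[0,0,-0.753],"hand":0.5},
  {"translation":[0,0.92,0],"angular":[0,0,-0.753],"hand":0.5},
  {"translation":[0,0.92,0],"angular":[0,0,-0.753],"hand":0.5},
  {"translation":[0,0.92,0],"angular":[0,0,-0.753],"hand":0.5},
])

```text
t: 3.22
position: [0.4583, 0.0629, 0.2234]
eef_rot: [-0.0, 0.03, 1.0, -0.0]
wrist_force: [0.7, -1.7, 0.3]
gripper_width: 0.499
gripper_force: 0.0
```

```bash
python3 - <<'E'
from h import *
import pickle
st=robot.state(); im=robot.get_image("wrist"); pickle.dump(st,open("st1.pkl","wb"))
cv2.imwrite("pics/w1.png",im[:,:,::-1]); print(st["position"],st["q"])
for n in("guard_knob","knob_grip","work_table"): print(n,[(np.round(d["centre"],3).tolist(),round(d["score"],2)) for d in robot.search_frame(n,"wrist")[:2]])
E
```

```text
[0.45827877 0.06290399 0.22343759] [-1.19952088e-01  2.27723241e-01  1.52516392e+00 -7.98745073e-04
  1.38925565e+00 -1.63054234e+00]
guard_knob [([0.483, 0.074, 0.129], 0.89), ([0.444, -0.158, 0.016], 0.58)]
knob_grip []
work_table [([0.58, 0.04, 0.067], 0.91)]
```

View pics/w1.png

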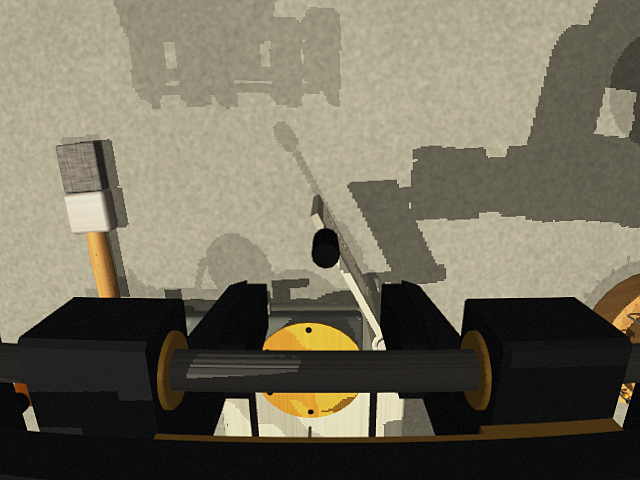

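The wrist view shows the handle with its top near (326,257) and its base near (324,238), between the fingers. The blank lies at about (311,370), partly hidden.

```bash
python3 - <<'E'
from h import *
import pickle
st=pickle.load(open("st1.pkl","rb"))
print(atz("wrist",(326,255),.170,st),atz("wrist",(324.5,241),.136,st),atz("wrist",(311,370),.065,st))
E
```

```text
[0.45998954 0.0631005  0.17      ] [0.46178683 0.06219453 0.136     ] [0.60200595 0.04183039 0.065     ]
```

>>> apply_moves([
  {"translation":[-0.02,0,0.35],"angular":[0,0,0],"hand":0.5},
  {"translation":[-0.02,0,0.5],"angular":[0,0,0],"hand":0.5},
  {"translation":[-0.02,0,0.66],"angular":[0,0,0],"hand":0.5},
  {"translation":[-0.02,0,0.66],"angular":[0,0,0],"hand":0.5},
  {"translation":[-0.02,0,0.66],"angular":[0,0,0],"hand":1},
  {"translation":[-0.02,0,0.66],"angular":[0,0,0],"hand":1},
  {"translation":[-0.02,0,0.66],"angular":[0,0,0],"hand":1},
  {"translation":[-0.02,0,0.66],"angular":[0,0,0],"hand":1},
])

```text
t: 4.08
position: [0.4603, 0.065, 0.1586]
eef_rot: [0.001, 0.026, 1.0, -0.0]
wrist_force: [-0.6, -0.1, -0.1]
gripper_width: 0.222
gripper_force: 0.0
```

>>> apply_moves([
  {"translation":[0,0,0],"angular":[0,0,0],"hand":1},
  {"translation":[0,0,0],"angular":[0,0,0],"hand":1},
  {"translation":[0,0,0],"angular":[0,0,0],"hand":1},
])

```text
t: 4.33
position: [0.46, 0.0652, 0.158]
eef_rot: [0.0, 0.025, 1.0, -0.0]
wrist_force: [0.4, 0.1, 0.2]
gripper_width: 0.009
gripper_force: 0.0
```

```bash
python3 - <<'E'
from h import *
import pickle
st=robot.state(); im=robot.get_image("wrist"); b=robot.get_image("side"); pickle.dump(st,open("st2.pkl","wb"))
print(st["gripper_width"],st["position"],st["gripper_force"])
z=cv2.resize(b[180:350,240:400],(400,425),interpolation=cv2.INTER_CUBIC)
w=cv2.resize(im[130:470,160:480],(400,425))
cv2.imwrite("pics/w2.png",np.hstack([w,z])[:,:,::-1])
E
```

```text
0.008701775874753615 [0.45999721 0.06517772 0.15796659] 0.0
```

View pics/w2.png

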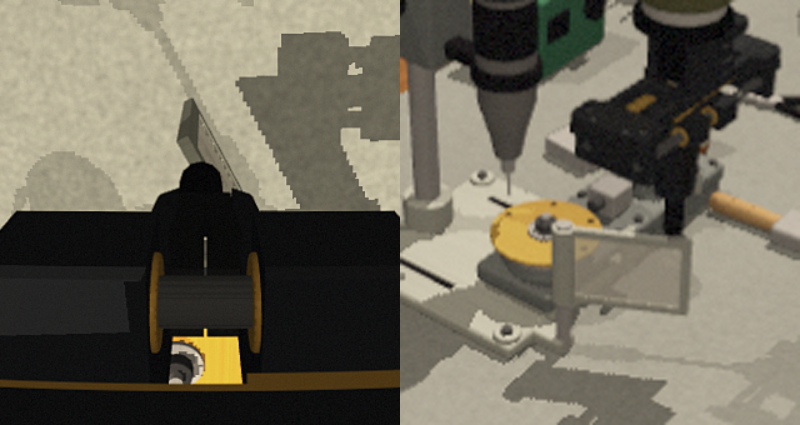

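The handle was squeezed out toward the robot. Its round top is at crop (202,172), just on the robot side of the closed fingers.

```bash
python3 - <<'E'
from h import *
import pickle
st=pickle.load(open("st2.pkl","rb"))
for c in((202,178),(202,190),(202,163)):
  u=(160+c[0]*.8,130+c[1]*.8)
  print(u,atz("wrist",u,.170,st))
# projections of current TCP, and side-image frame points
def proj(c,p,st=None):
    i,T=T_of(c,st); q=np.linalg.inv(T)@np.r_[p,1]; return cv2.projectPoints(q[None,:3],np.zeros(3),np.zeros(3),np.array(i["intrinsics"]),np.array([i["k1"],0,0,0.]))[0].ravel()
for a in np.radians([-153,-157,-161,-165]):
    h=np.array([.5404,.1046]); d=np.array([np.cos(a),np.sin(a)])
    e=h+.106*d; k=h+.09*d
    s=proj("side",[*e,.129]); print(np.degrees(a),k,"side edge crop",400+(s[0]-240)*2.5,(s[1]-180)*2.5,"wrist handle top",proj("wrist",[*k,.17],st))
E
```

```text
(321.6, 272.4) [0.44725014 0.0641102  0.17      ]
(321.6, 282.0) [0.45121854 0.06390444 0.17      ]
(321.6, 260.4) [0.44236982 0.0643631  0.17      ]
-153.0 [0.46020941 0.06374086] side edge crop 691.7801940255595 239.8466299427055 wrist handle top [322.36623272 303.19242033]
-157.0 [0.45755456 0.0694342 ] side edge crop 690.7376981050389 245.08562459846587 wrist handle top [336.49877558 296.34098906]
-161.0 [0.45530333 0.07529887] side edge crop 689.0470789451458 250.29508435385992 wrist handle top [351.24405673 290.33482285]
-165.0 [0.45346668 0.08130629] side edge crop 686.7070884000757 255.44774569276782 wrist handle top [366.49221937 285.23243703]
```

```bash
python3 - <<'E'
from h import *
import pickle
st=pickle.load(open("st2.pkl","rb"))
def proj(c,p,st=None):
    i,T=T_of(c,st); q=np.linalg.inv(T)@np.r_[p,1]; return cv2.projectPoints(q[None,:3],np.zeros(3),np.zeros(3),np.array(i["intrinsics"]),np.array([i["k1"],0,0,0.]))[0].ravel()
for n,p in dict(tipfront=(.451,.065,.141),tipback=(.469,.065,.141),tipL=(.451,.048,.141),tipR=(.451,.082,.141),front200=(.451,.065,.2),hb=(.460,.0637,.136),ht=(.460,.0637,.17)).items():
    u=proj("wrist",p,st); s=proj("side",p); print(n,(u-[160,130])/.8,"side",(s-[240,180])*2.5+[400,0])
im=cv2.imread("pics/w2.png")
a=im[90:290,120:290]; b=im[130:280,600:728]
cv2.imwrite("pics/w2z.png",np.hstack([cv2.resize(a,(400,470),interpolation=cv2.INTER_CUBIC),cv2.resize(b,(400,470),interpolation=cv2.INTER_CUBIC)]).clip(0,120)*2)
E
```

```text
tipfront [205.39539392 159.49352477] side [681.62477301 230.52716988]
tipback [207.79130735 204.98994869] side [662.70661988 223.03692224]
tipL [158.95103066 161.68750734] side [692.68235148 220.73638331]
tipR [251.95540773 157.25213841] side [670.34023341 240.51356374]
front200 [205.62108681 233.1082975 ] side [685.11787638 168.6720713 ]
hb [203.14246863 177.9585578 ] side [672.72306409 231.09911138]
ht [202.7945311  215.89024268] side [674.56951139 196.09994022]
```

View pics/w2z.png

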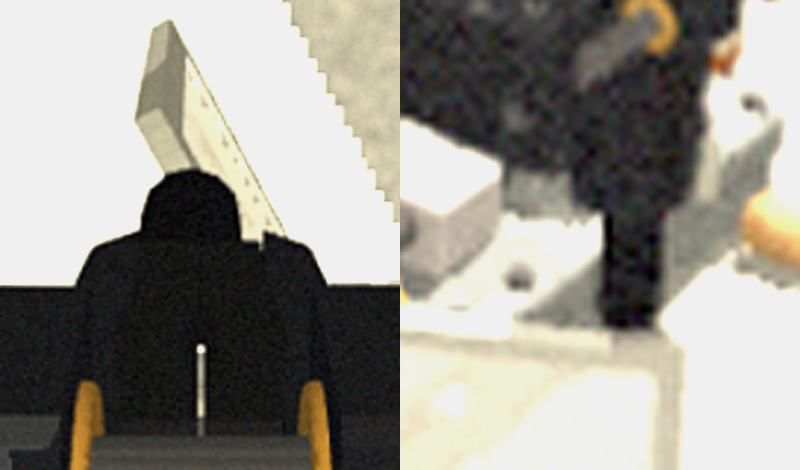

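The closed fingers appear to sit above or at the top of the handle, which hasn't moved (side crop about (674,215), predicted (674,213)). I'll open, go lower and close again.

>>> apply_moves([
  {"translation":[0,0,-0.1],"angular":[0,0,0],"hand":0.5},
  {"translation":[0,0,-0.1],"angular":[0,0,0],"hand":0.5},
  {"translation":[0,0,-0.1],"angular":[0,0,0],"hand":0.5},
  {"translation":[0,0,-0.1],"angular":[0,0,0],"hand":0.5},
  {"translation":[0,0,-0.1],"angular":[0,0,0],"hand":0.5},
  {"translation":[0,0,-0.1],"angular":[0,0,0],"hand":0.5},
])

```text
t: 4.93
position: [0.4598, 0.0652, 0.1674]
eef_rot: [-0.0, 0.025, 1.0, 0.0]
wrist_force: [0.1, 0.2, -0.8]
gripper_width: 0.435
gripper_force: 0.0
```

```bash
python3 - <<'E'
from h import *
import pickle
st=robot.state(); im=robot.get_image("wrist"); b=robot.get_image("side"); pickle.dump(st,open("st3.pkl","wb"))
print(st["gripper_width"],st["position"],st["wrist_force"])
z=cv2.resize(b[200:320,280:400],(400,400),interpolation=cv2.INTER_CUBIC)
w=cv2.resize(im[130:450,160:480],(400,400))
cv2.imwrite("pics/w3.png",np.hstack([w,z])[:,:,::-1].clip(0,150)//3*5)
E
```

```text
0.4350944854929566 [0.45980754 0.06518261 0.16743534] [ 0.13316833  0.15627974 -0.75179467]
```

View pics/w3.png

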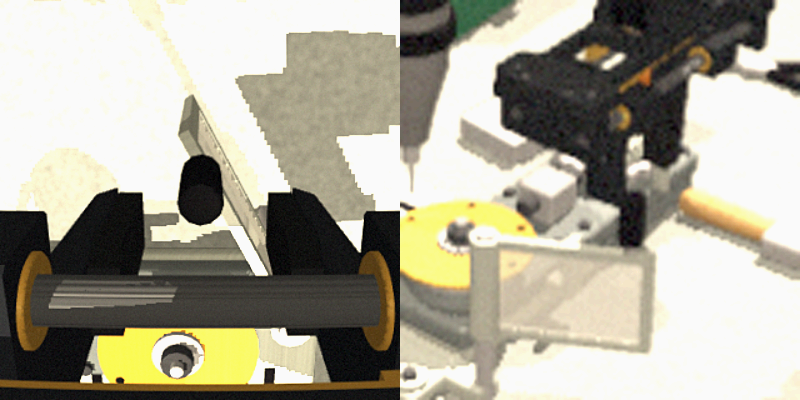

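The handle (top at crop (202,208)) stands between the fingers. Their tips show at row ~190, so they sit higher than the tool data imply. I'll descend further and close.

>>> apply_moves([
  {"translation":[0,-0.01,0.1],"angular":[0,0,0],"hand":0.5},
  {"translation":[0,-0.01,0.18],"angular":[0,0,0],"hand":0.5},
  {"translation":[0,-0.01,0.24],"angular":[0,0,0],"hand":0.5},
  {"translation":[0,-0.01,0.3],"angular":[0,0,0],"hand":0.5},
  {"translation":[0,-0.01,0.3],"angular":[0,0,0],"hand":0.5},
])

```text
t: 5.45
position: [0.4594, 0.0642, 0.1366]
eef_rot: [-0.001, 0.025, 1.0, 0.0]
wrist_force: [0.2, 0.4, -0.8]
gripper_width: 0.505
gripper_force: 0.0
```

>>> apply_moves([
  {"translation":[0,0,0],"angular":[0,0,0],"hand":1},
  {"translation":[0,0,0],"angular":[0,0,0],"hand":1},
  {"translation":[0,0,0],"angular":[0,0,0],"hand":1},
  {"translation":[0,0,0],"angular":[0,0,0],"hand":1},
  {"translation":[0,0,0],"angular":[0,0,0],"hand":1},
  {"translation":[0,0,0],"angular":[0,0,0],"hand":1},
])

```text
t: 5.95
position: [0.4599, 0.0641, 0.138]
eef_rot: [0.0, 0.025, 1.0, -0.0]
wrist_force: [-1.5, -0.2, 1.3]
gripper_width: 0.173
gripper_force: 30.0
```

Handle gripped (15 mm wide, 30 N). Now swing it along the arc.

>>> apply_moves([
  {"translation":[-0.044,-0.069,0],"angular":[0,0,0],"hand":1},
  {"translation":[-0.091,-0.132,0],"angular":[0,0,0],"hand":1},
  {"translation":[-0.144,-0.19,0],"angular":[0,0,0],"hand":1},
  {"translation":[-0.202,-0.243,0],"angular":[0,0,0],"hand":1},
  {"translation":[-0.264,-0.291,0],"angular":[0,0,0],"hand":1},
  {"translation":[-0.33,-0.334,0],"angular":[0,0,0],"hand":1},
  {"translation":[-0.33,-0.334,0],"angular":[0,0,0],"hand":1},
])

```text
t: 6.53
position: [0.4925, 0.0279, 0.138]
eef_rot: [0.001, 0.026, 1.0, -0.0]
wrist_force: [-2.1, 1.5, 5.7]
gripper_width: 0.17
gripper_force: 30.0
```

>>> apply_moves([
  {"translation":[-0.07,-0.036,0],"angular":[0,0,0],"hand":1},
  {"translation":[-0.142,-0.066,0],"angular":[0,0,0],"hand":1},
  {"translation":[-0.218,-0.09,0],"angular":[0,0,0],"hand":1},
  {"translation":[-0.294,-0.107,0],"angular":[0,0,0],"hand":1},
  {"translation":[-0.372,-0.118,0],"angular":[0,0,0],"hand":1},
  {"translation":[-0.372,-0.118,0],"angular":[0,0,0],"hand":1},
])

```text
t: 7.03
position: [0.5288, 0.013, 0.138]
eef_rot: [0.0, 0.026, 1.0, -0.002]
wrist_force: [-3.7, -8.2, 4.9]
gripper_width: 0.169
gripper_force: 30.0
```

>>> apply_moves([
  {"translation":[-0.03,-0.004,0],"angular":[0,0,0],"hand":1},
  {"translation":[-0.06,-0.006,0],"angular":[0,0,0],"hand":1},
  {"translation":[-0.08,-0.006,0],"angular":[0,0,0],"hand":1},
  {"translation":[-0.08,-0.006,0],"angular":[0,0,0],"hand":1},
])

```text
t: 7.37
position: [0.5362, 0.0117, 0.138]
eef_rot: [0.0, 0.026, 1.0, -0.002]
wrist_force: [-3.5, -9.9, 4.3]
gripper_width: 0.172
gripper_force: 30.0
```

>>> apply_moves([
  {"translation":[-0.03,-0.02,0],"angular":[0,0,0],"hand":1},
  {"translation":[-0.05,-0.025,0],"angular":[0,0,0],"hand":1},
  {"translation":[-0.05,-0.025,0],"angular":[0,0,0],"hand":1},
])

```text
t: 7.62
position: [0.5409, 0.011, 0.1379]
eef_rot: [0.0, 0.026, 1.0, -0.0]
wrist_force: [-3.4, -0.6, 4.0]
gripper_width: 0.17
gripper_force: 30.0
```

```bash
python3 - <<'E'
from h import *
st=robot.state(); b=robot.get_image("side"); a=robot.get_image("scene")
print(st["position"],st["wrist_force"],st["torque"])
f=lambda x:cv2.resize(x,(400,450),interpolation=cv2.INTER_CUBIC)
cv2.imwrite("pics/g1.png",np.hstack([f(a[150:330,230:390]),f(b[170:350,250:410])])[:,:,::-1])
E
```

```text
[0.54090912 0.01104701 0.13788367] [-3.44486295 -0.5518244   3.95981956] [0.01102152 0.28598486 0.34279313]
```

View pics/g1.png

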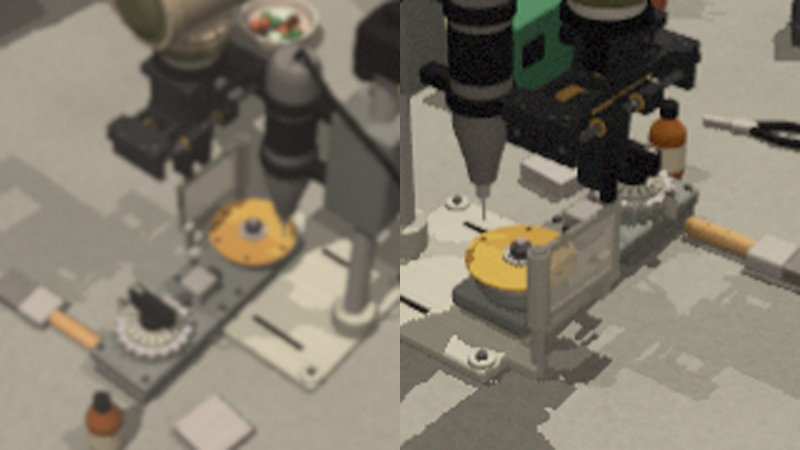

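Scene and side both show the guard almost parallel to the casting and the fingers on its handle. I'll push on until the stop shows in the force.

>>> apply_moves([
  {"translation":[-0.02,0,0],"angular":[0,0,0],"hand":1},
  {"translation":[-0.04,0,0],"angular":[0,0,0],"hand":1},
  {"translation":[-0.04,0,0],"angular":[0,0,0],"hand":1},
])

```text
t: 7.97
position: [0.5449, 0.0108, 0.1379]
eef_rot: [0.0, 0.025, 1.0, -0.001]
wrist_force: [-3.0, -2.2, 5.0]
gripper_width: 0.168
gripper_force: 30.1
```

>>> apply_moves([
  {"translation":[-0.02,0,0],"angular":[0,0,0],"hand":1},
  {"translation":[-0.04,0,0],"angular":[0,0,0],"hand":1},
  {"translation":[-0.04,0,0],"angular":[0,0,0],"hand":1},
])

```text
t: 8.22
position: [0.5459, 0.0107, 0.1377]
eef_rot: [-0.004, 0.025, 1.0, -0.001]
wrist_force: [-17.0, -3.4, 13.1]
gripper_width: 0.168
gripper_force: 30.1
```

The force jumped to 17 N at x=0.546, so the guard is on its stop. Now ease off, release and lift.

>>> apply_moves([
  {"translation":[0.025,0,0],"angular":[0,0,0],"hand":1},
  {"translation":[0.025,0,0],"angular":[0,0,0],"hand":0.6},
  {"translation":[0.025,0,0],"angular":[0,0,0],"hand":0.6},
  {"translation":[0.025,0,0],"angular":[0,0,0],"hand":0.6},
  {"translation":[0.025,0,-0.3],"angular":[0,0,0],"hand":0.6},
  {"translation":[0.025,0,-0.6],"angular":[0,0,0],"hand":0.5},
  {"translation":[0.025,0,-0.6],"angular":[0,0,0],"hand":0.5},
])

```text
t: 8.8
position: [0.5483, 0.0112, 0.2027]
eef_rot: [0.004, 0.025, 1.0, -0.001]
wrist_force: [0.8, -0.4, 0.4]
gripper_width: 0.5
gripper_force: 0.0
```

>>> apply_moves([
  {"translation":[0,-0.4,0],"angular":[0,0,0],"hand":0.5},
  {"translation":[-0.1,-0.7,0],"angular":[0,0,0],"hand":0.5},
  {"translation":[-0.2,-1,0],"angular":[0,0,0],"hand":0.5},
  {"translation":[-0.2,-1,0],"angular":[0,0,0],"hand":0.5},
  {"translation":[-0.2,-1,0],"angular":[0,0,0],"hand":0.5},
])

```text
t: 9.22
position: [0.5611, -0.0906, 0.1969]
eef_rot: [-0.0, 0.027, 1.0, 0.0]
wrist_force: [0.4, 1.0, -0.1]
gripper_width: 0.501
gripper_force: 0.0
```

```bash
python3 - <<'E'
from h import *
import pickle
st=robot.state(); im=robot.get_image("wrist"); b=robot.get_image("side"); pickle.dump(st,open("st4.pkl","wb"))
print(st["t"],st["position"],st["eef_rot"],st["wrist_force"],st["gripper_width"])
f=lambda x:cv2.resize(x,(400,450),interpolation=cv2.INTER_CUBIC)
cv2.imwrite("pics/k1.png",np.hstack([f(im[100:460,160:480]),f(b[170:350,250:410])])[:,:,::-1].clip(0,170)//2*3)
E
```

```text
9.2167 [ 0.56114112 -0.09056001  0.19694693] [-2.59919085e-04  2.66504882e-02  9.99644743e-01  2.68619353e-04] [ 0.41867146  1.00585738 -0.12825717] 0.5010192412972507
```

View pics/k1.png

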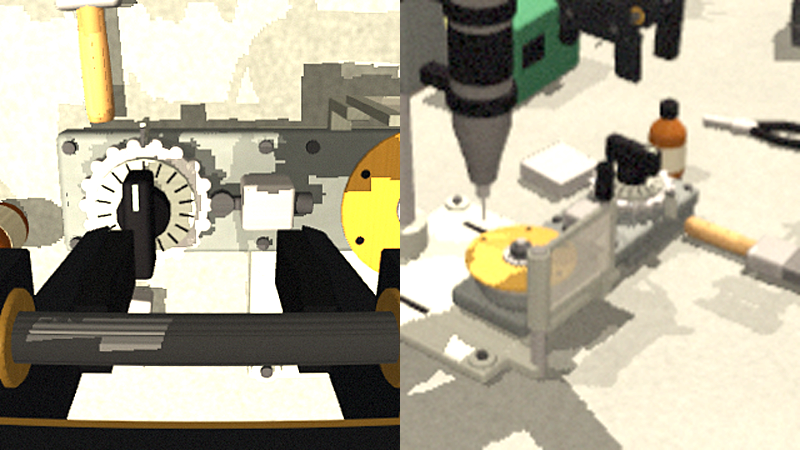

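The wrist crop shows the bar with far end at (145,278), near end at about (142,172), and the dial centre around (147,200). The side view shows the guard standing closed.

```bash
python3 - <<'E'
from h import *
import pickle
st=pickle.load(open("st4.pkl","rb"))
def proj(c,p,st=None):
    i,T=T_of(c,st); q=np.linalg.inv(T)@np.r_[p,1]; return cv2.projectPoints(q[None,:3],np.zeros(3),np.zeros(3),np.array(i["intrinsics"]),np.array([i["k1"],0,0,0.]))[0].ravel()
F=lambda c:(160+c[0]*.8,100+c[1]*.8)
for n,c,z in (("dial",(147,200),.064),("plate",(147,205),.05),("barfar",(145,278),.103),("barnear",(142,182),.103),("barnearlow",(142,170),.077),("blankL",(341,215),.065)): print(n,atz("wrist",F(c),z,st))
A=np.array([.594,-.125])
for yaw in (-3,0,3):
    d=np.array([np.cos(np.radians(yaw)),np.sin(np.radians(yaw))])
    print(yaw,[((proj("wrist",[*(A+s*.029*d),z],st)-[160,100])/.8).round(0) for s,z in((1,.103),(-1,.103),(-1,.077))])
E
```

```text
dial [ 0.59090157 -0.1279332   0.064     ]
plate [ 0.59892071 -0.1301256   0.05      ]
barfar [ 0.62302473 -0.12758545  0.103     ]
barnear [ 0.56790939 -0.12438679  0.103     ]
barnearlow [ 0.56846696 -0.12750706  0.077     ]
blankL [ 0.60658547 -0.01030024  0.065     ]
-3 [array([147., 278.]), array([143., 177.]), array([149., 164.])]
0 [array([150., 278.]), array([140., 177.]), array([146., 164.])]
3 [array([152., 278.]), array([137., 177.]), array([143., 164.])]
```

```bash
python3 - <<'E'
from h import *
def proj(c,p):
    i,T=T_of(c); q=np.linalg.inv(T)@np.r_[p,1]; return cv2.projectPoints(q[None,:3],np.zeros(3),np.zeros(3),np.array(i["intrinsics"]),np.array([i["k1"],0,0,0.]))[0].ravel().round(1)
for z in(.18,.195,.21): print(z,proj("side",(.561,-.0626,z)),proj("side",(.561,-.1186,z)))
E
```

```text
0.18 [341.6 214. ] [354.9 204.2]
0.195 [341.8 208.1] [355.2 198.4]
0.21 [342.1 202. ] [355.5 192.5]
```

>>> apply_moves([
  {"translation":[-0.35,-0.336,0],"angular":[0,0,0],"hand":0.5},
  {"translation":[-0.35,-0.336,0],"angular":[0,0,0],"hand":0.5},
  {"translation":[-0.35,-0.336,0],"angular":[0,0,0],"hand":0.5},
  {"translation":[-0.35,-0.336,0],"angular":[0,0,0],"hand":0.5},
])

```text
t: 9.65
position: [0.594, -0.1237, 0.1975]
eef_rot: [-0.0, 0.025, 1.0, 0.0]
wrist_force: [0.1, 0.4, -0.2]
gripper_width: 0.501
gripper_force: 0.0
```

The side view confirms that the real tips are about 11 mm above the reported TCP, so I'll descend to a reported z of 0.065.

>>> apply_moves([
  {"translation":[0,-0.02,0.3],"angular":[0,0,0],"hand":0.5},
  {"translation":[0,-0.02,0.6],"angular":[0,0,0],"hand":0.5},
  {"translation":[0,-0.02,0.8],"angular":[0,0,0],"hand":0.5},
  {"translation":[0,-0.02,1],"angular":[0,0,0],"hand":0.5},
  {"translation":[0,-0.02,1],"angular":[0,0,0],"hand":0.5},
])

```text
t: 10.07
position: [0.5918, -0.1247, 0.0945]
eef_rot: [-0.003, 0.025, 1.0, 0.001]
wrist_force: [-0.5, -0.9, -0.5]
gripper_width: 0.504
gripper_force: 0.0
```

>>> apply_moves([
  {"translation":[0,0,0.12],"angular":[0,0,0],"hand":0.5},
  {"translation":[0,0,0.22],"angular":[0,0,0],"hand":0.5},
  {"translation":[0,0,0.32],"angular":[0,0,0],"hand":0.5},
  {"translation":[0,0,0.32],"angular":[0,0,0],"hand":0.5},
  {"translation":[0,0,0.32],"angular":[0,0,0],"hand":0.5},
])

```text
t: 10.48
position: [0.5939, -0.1265, 0.0659]
eef_rot: [-0.0, 0.025, 1.0, 0.0]
wrist_force: [0.3, 0.1, -0.3]
gripper_width: 0.499
gripper_force: 0.0
```

```bash
python3 - <<'E'
from h import *
st=robot.state(); im=robot.get_image("wrist"); b=robot.get_image("side")
print(st["t"],st["position"],st["wrist_force"],st["q"])
f=lambda x:cv2.resize(x,(400,450),interpolation=cv2.INTER_CUBIC)
cv2.imwrite("pics/k2.png",np.hstack([f(im[100:460,160:480]),f(b[170:350,250:410])])[:,:,::-1].clip(0,150)//3*5)
E
```

```text
10.4833 [ 0.59393786 -0.12652035  0.06587589] [ 0.27526229  0.10995092 -0.26049415] [-4.04615890e-01  6.26909602e-01  1.35325247e+00  3.56206257e-05
  1.16187731e+00 -1.92478378e+00]
```

View pics/k2.png

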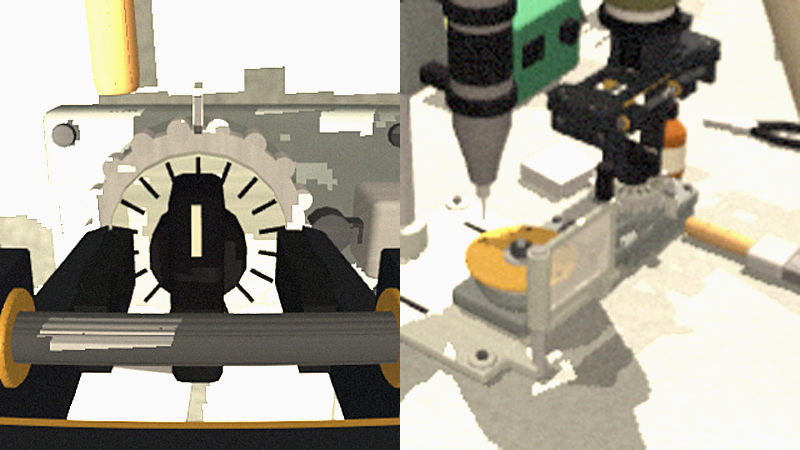

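The bar lies centred between the fingers at crop x≈198, and the guard is still closed. Grip it.

>>> apply_moves([
  {"translation":[0,0,0],"angular":[0,0,0],"hand":1},
  {"translation":[0,0,0],"angular":[0,0,0],"hand":1},
  {"translation":[0,0,0],"angular":[0,0,0],"hand":1},
  {"translation":[0,0,0],"angular":[0,0,0],"hand":1},
  {"translation":[0,0,0],"angular":[0,0,0],"hand":1},
  {"translation":[0,0,0],"angular":[0,0,0],"hand":1},
])

```text
t: 11.08
position: [0.594, -0.1288, 0.066]
eef_rot: [0.0, 0.026, 1.0, -0.002]
wrist_force: [-1.1, -8.9, -1.4]
gripper_width: 0.166
gripper_force: 30.0
```

```bash
python3 - <<'E'
from h import *
s=robot.state()
for k in("t","position","wrist_force","torque","gripper_width","gripper_force","eef_rot"):print(k,s[k])
E
```

```text
t 11.0833
position [ 0.59404798 -0.12879847  0.06596077]
wrist_force [-1.07568413 -8.88886559 -1.44153394]
torque [-1.22293706  0.11118674  0.05938018]
gripper_width 0.1658173022802095
gripper_force 30.006227879785
eef_rot [ 1.44982108e-04  2.56633705e-02  9.99669230e-01 -1.67344225e-03]
```

>>> apply_moves([
  {"translation":[0,-0.03,0],"angular":[0,0,0],"hand":1},
  {"translation":[0,-0.03,0],"angular":[0,0,0],"hand":1},
  {"translation":[0,-0.03,0],"angular":[0,0,0],"hand":1},
])

```text
t: 11.33
position: [0.594, -0.1289, 0.0659]
eef_rot: [0.0, 0.025, 1.0, 0.001]
wrist_force: [-0.6, 3.6, 3.1]
gripper_width: 0.165
gripper_force: 30.0
```

>>> apply_moves([
  {"translation":[0,0.005,0],"angular":[0,0,0.11],"hand":1},
  {"translation":[0,0.005,0],"angular":[0,0,0.22],"hand":1},
  {"translation":[0,0.005,0],"angular":[0,0,0.33],"hand":1},
  {"translation":[0,0.005,0],"angular":[0,0,0.44],"hand":1},
  {"translation":[0,0.005,0],"angular":[0,0,0.55],"hand":1},
  {"translation":[0,0.005,0],"angular":[0,0,0.667],"hand":1},
  {"translation":[0,0.005,0],"angular":[0,0,0.667],"hand":1},
  {"translation":[0,0.005,0],"angular":[0,0,0.667],"hand":1},
])

```text
t: 12.0
position: [0.5942, -0.1282, 0.0659]
eef_rot: [0.0, 0.199, 0.98, 0.001]
wrist_force: [1.3, 4.9, 2.0]
gripper_width: 0.165
gripper_force: 30.0
```

>>> apply_moves([
  {"translation":[0,0,0],"angular":[0,0,0],"hand":1},
  {"translation":[0,0,0],"angular":[0,0,0],"hand":1},
  {"translation":[0,0,0],"angular":[0,0,0],"hand":1},
  {"translation":[0,0,0],"angular":[0,0,0],"hand":1},
  {"translation":[0,0,0],"angular":[0,0,0],"hand":1},
  {"translation":[0,0,0],"angular":[0,0,0],"hand":1},
])

```text
t: 12.5
position: [0.5941, -0.1282, 0.0659]
eef_rot: [0.0, 0.199, 0.98, 0.001]
wrist_force: [1.0, 5.9, 0.9]
gripper_width: 0.167
gripper_force: 30.0
```

```bash
cat > s.py <<'E'
from h import *
s=robot.state()
for k in("t","position","wrist_force","torque","gripper_width","gripper_force"):print(k,np.round(s[k],4))
w,x,y,z=s["eef_rot"]; r=R.from_quat([x,y,z,w]).as_matrix(); print("psi",np.degrees(np.arctan2(r[1,0],r[0,0])))
E
python3 s.py
```

```text
t 12.5
position [ 0.5941 -0.1282  0.0659]
wrist_force [0.9522 5.9419 0.9028]
torque [ 0.9278 -0.2779  0.011 ]
gripper_width 0.1668
gripper_force 30.0002
psi 157.094885396841
```

First notch: torque about z is ≈0 at 20°. On to the second.

>>> apply_moves([
  {"translation":[0,0.01,0],"angular":[0,0,0.11],"hand":1},
  {"translation":[0,0.01,0],"angular":[0,0,0.22],"hand":1},
  {"translation":[0,0.01,0],"angular":[0,0,0.33],"hand":1},
  {"translation":[0,0.01,0],"angular":[0,0,0.44],"hand":1},
  {"translation":[0,0.01,0],"angular":[0,0,0.55],"hand":1},
  {"translation":[0,0.01,0],"angular":[0,0,0.667],"hand":1},
  {"translation":[0,0.01,0],"angular":[0,0,0.667],"hand":1},
  {"translation":[0,0.01,0],"angular":[0,0,0.667],"hand":1},
])

```text
t: 13.17
position: [0.5945, -0.1277, 0.0659]
eef_rot: [0.0, 0.365, 0.931, 0.001]
wrist_force: [1.4, 5.9, 1.5]
gripper_width: 0.164
gripper_force: 30.0
```

>>> apply_moves([
  {"translation":[0,0,0],"angular":[0,0,0],"hand":1},
  {"translation":[0,0,0],"angular":[0,0,0],"hand":1},
  {"translation":[0,0,0],"angular":[0,0,0],"hand":1},
  {"translation":[0,0,0],"angular":[0,0,0],"hand":1},
  {"translation":[0,0,0],"angular":[0,0,0],"hand":1},
  {"translation":[0,0,0],"angular":[0,0,0],"hand":1},
])

```text
t: 13.67
position: [0.5945, -0.1277, 0.0659]
eef_rot: [0.0, 0.365, 0.931, 0.001]
wrist_force: [1.2, 4.9, 1.4]
gripper_width: 0.168
gripper_force: 30.0
```

```bash
python3 s.py
```

```text
t 13.6667
position [ 0.5945 -0.1277  0.0659]
wrist_force [1.2011 4.9471 1.4079]
torque [ 0.8437 -0.3331  0.0062]
gripper_width 0.1677
gripper_force 30.0008
psi 137.2028020969096
```

>>> apply_moves([
  {"translation":[0,0.005,0],"angular":[0,0,0.11],"hand":1},
  {"translation":[0,0.005,0],"angular":[0,0,0.22],"hand":1},
  {"translation":[0,0.005,0],"angular":[0,0,0.33],"hand":1},
  {"translation":[0,0.005,0],"angular":[0,0,0.44],"hand":1},
  {"translation":[0,0.005,0],"angular":[0,0,0.55],"hand":1},
  {"translation":[0,0.005,0],"angular":[0,0,0.667],"hand":1},
  {"translation":[0,0.005,0],"angular":[0,0,0.667],"hand":1},
  {"translation":[0,0.005,0],"angular":[0,0,0.667],"hand":1},
])

```text
t: 14.33
position: [0.5951, -0.1273, 0.0659]
eef_rot: [0.0, 0.521, 0.853, 0.001]
wrist_force: [2.5, 4.9, 2.0]
gripper_width: 0.17
gripper_force: 30.0
```

>>> apply_moves([
  {"translation":[0,0,0],"angular":[0,0,0],"hand":1},
  {"translation":[0,0,0],"angular":[0,0,0],"hand":1},
  {"translation":[0,0,0],"angular":[0,0,0],"hand":1},
  {"translation":[0,0,0],"angular":[0,0,0],"hand":1},
  {"translation":[0,0,0],"angular":[0,0,0],"hand":1},
  {"translation":[0,0,0],"angular":[0,0,0],"hand":1},
])

```text
t: 14.83
position: [0.5951, -0.1273, 0.066]
eef_rot: [0.0, 0.521, 0.854, 0.001]
wrist_force: [1.7, 5.5, 2.0]
gripper_width: 0.17
gripper_force: 30.0
```

```bash
python3 s.py; python3 - <<'E'
from h import *
a=cv2.imread("pics/k2.png")
b=robot.get_image("side")[170:350,250:410]
b=cv2.resize(b,(400,450),interpolation=cv2.INTER_CUBIC)[:,:,::-1].clip(0,150)//3*5
d=cv2.absdiff(a[:,400:],b).sum(2); print("guard region change", d[200:350,130:210].mean(), "blank", d[230:280,65:120].mean(), "knob",d[120:200,200:290].mean())
E
```

```text
t 14.8333
position [ 0.5951 -0.1273  0.066 ]
wrist_force [1.725  5.4883 2.0369]
torque [ 0.8213 -0.4723  0.0135]
gripper_width 0.1701
gripper_force 30.0004
psi 117.19156138892444
guard region change 14.21875 blank 13.930909090909092 knob 113.99305555555556
```

```bash
python3 -c "
from station import robot
print(robot.close_job())"
```

```text
the job is handed in; nothing more can be done
None
```

The guard is closed against its stop, the knob was turned three clicks (about 60°) with a pause at each, and the gripper still holds it at the third stop; the job was handed in at 14.8 s.

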